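# Go / no-go check of a centrifuge tube sleeve

## Task

Check the bore of the blue tube sleeve in the aluminium nest with the two-ended plug gauge: take the gauge from its white stand, slide its green go end into the bore until it is fully home, then lift it out and set the red no-go end in the mouth of the same bore and push it down steadily with 5 to 15 N for about half a second, so that its step is clearly refused. Feel your way gently, never force the gauge against the sleeve and keep it upright; then put it back in its stand, either way round, let go, and leave everything else where it is.

Things in the scene. Friction and masses are not known exactly. Their poses are not given: they have to be found in the camera images.
- gauge_grip (a point): Centre of the gauge's black handle. The gauge (steel, about 0.35 kg) is a level bar, 104 x 16 x 12 mm along its x axis, z up, with a pin pointing down near each end and the handle block in the middle: 28 mm along x (best grasped along x, in line with the bar), 22 mm along y, its top 60 mm above the bar's underside. This point is 38 mm above the underside.
- go_shoulder (a point): Go end, 38 mm from the handle centre along the gauge's +x: on the pin's axis, level with the underside of the bar and of its green collar (32 mm across). Below it a 20 mm diameter pin reaches 30 mm down, its last 3 mm tapered to 17.5 mm. Fully home: the collar's underside lies on the sleeve's top face. Axes as the gauge.
- nogo_step (a point): No-go end, under the red collar, 38 mm from the handle centre along the gauge's -x: on the pin's axis at its step, 20 mm below the bar's underside. Above the step the pin is 25 mm in diameter, too big for the bore; below it a 15 mm pilot reaches 6 mm down and does enter. Refused: pilot in the bore, step pressed on the sleeve's top face. Axes as the gauge.
- bore (a point): Over the nest's centre, at the height of the blue sleeve's flat top face, 62 mm above the table; z up. The sleeve (upright tube, 34 mm outside, bore 22 mm, open 52 mm deep, no lead-in) is clamped rigidly in the nest's recess with play: its bore axis is up to 6 mm off this point along the nest's x and up to 6 mm along its y. Find it by feel or sight.
- nest: Fixed aluminium nest holding the sleeve upright: a plate 110 x 110 mm, 10 mm thick, with a low square recess; apart from the sleeve nothing on it is higher than 19 mm. Origin at the centre of its underside, on the table; z up.
- stand: White gauge stand, fixed, 140 mm (x) x 64 mm (y) x 45 mm high; origin at the centre of its underside, z up. Two square pockets, 32 x 32 mm, 40 mm deep, 38 mm either side of the centre along x, take the gauge's pins; the bar's underside rests on the stand's top. The gauge starts there, bar along the stand's x.
- tube_rack: orange sample-tube rack, 100 x 188 mm, 60 mm high, half filled with purple-capped tubes (94 mm to their tops). Bystander: leave alone. Origin at the centre of its underside.
- paper_cup: black drinking cup, 76 mm across, 90 mm high, upright. Bystander: leave alone. Origin at the centre of its underside.
- water_bottle: bottle with blue cap, 68 mm across, 210 mm high, upright. Bystander: leave alone. Origin at the centre of its underside.
- phone: black phone lying flat, 150 x 73 x 9 mm. Bystander: leave alone. Origin at the centre of its underside.
- spare_sleeve: loose green spare sleeve, 36 mm across, 35 mm high, standing between the stand and the nest. Not to be gauged; leave alone. Origin at the centre of its underside.
- pen: orange pen with blue end, 135 x 9 x 9 mm, lying. Bystander: leave alone. Origin at the centre of its underside.
- cap_tray: small grey open tray of purple caps, 110 x 80 mm, 35 mm high. Bystander: leave alone. Origin at the centre of its underside.

How it is judged (in metres and radians):
On the way, in this order (a step that is already met when the one before it is completed fails the run):
1. the go end is fully home in the bore, its green collar within 2.5 mm of the sleeve's top face (horizontal distance between go_shoulder and bore below 0.012 m and z of go_shoulder in the frame of bore below 0.0025 m and angle between gauge_grip's own z axis and vertical below 0.1 rad), for 0.2 s.
2. the no-go end stands in the bore's mouth on its pilot, its step on the sleeve's top face, pressed down with more than 4 N for half a second (horizontal distance between nogo_step and bore below 0.012 m and z of nogo_step in the frame of bore below 0.0025 m and contact force between gauge and nest above 4 N and angle between gauge_grip's own z axis and vertical below 0.12 rad), for 0.5 s.
At the end, for the whole second after the job is handed in: The gauge stands at rest in its stand, either way round, pins in the pockets: handle centre within 9 mm of the stand's centre seen from above and no more than 4 mm above its seated height, upright within 0.06 rad, released (horizontal distance between gauge_grip and stand below 0.009 m and z of gauge_grip in the frame of stand below 0.087 m and angle between gauge_grip's own z axis and vertical below 0.06 rad and linear speed of gauge below 0.02 m/s); the robot touches nothing.
It fails at once if the gauge presses on the sleeve or nest with more than 60 N (contact force between gauge and nest above 60 N).
It fails at once if the gauge is tipped by more than 0.35 rad (angle between gauge_grip's own z axis and vertical above 0.35 rad).
It fails at once if a bystander is moved by more than 15 mm (distance of any of tube_rack, paper_cup, water_bottle, phone, spare_sleeve, pen, cap_tray from where it was at the start of the episode above 0.015 m).
It also fails if it takes over 72 s, if anything falls off the work surface, if the arm or the gripper's body presses on something with over 40 N, if the wrist force passes 120 N, or if a joint passes its speed limit or range.

## Robot

A 6-joint arm with a two-finger parallel gripper is mounted at the origin on the work surface. World frame = base frame: x ahead of the robot, y to its left, z up, the work surface at z = 0. Lengths are in mm, angles in rad, forces in N, time in s.
With the tool pointing down it reaches from about 350 to 875 mm from the base axis. Payload 4.2 kg.
Tool frame: the origin (TCP) lies at the very end of the fingers, on their centre line; the grasp point (between the pads) lies 19 mm behind it; z points along the fingers, y is the line along which they close (so a half turn about z gives the same grasp; the last joint's range is limited). The gripper opens to 85 mm and grips with 20 to 120 N. Pads are 22 mm wide; open, the fingers measure 114 mm over their backs; the gripper's body (76 mm by 85 mm) begins 54 mm behind the grasp point. The pads swing forward as they close: fully open they stand 13 mm farther back than shut.
Start: joints at [-1.04, 0.385, 0.008, 0, -1.194, -0.259], TCP at [167.808, -602.03, 201.112] pointing down, gripper open.
Joint ranges: [-3.14, 3.14], [-1.21, 2.06], [-1.07, 1.41], [-3.16, 2.05], [-2.99, -0.16], [-3.1, 3.1]. Speed limits (rad/s): [2.79, 2.79, 3.14, 3.14, 3.14, 3.14].

## Interface

Orientations are given as a unit quaternion [x, y, z, w].
In Python, from bench import arm gives the robot as it stands.
- The arm moves only by the tool servo_tool, never from a script. Its argument "rows" is a list that holds one entry, the list of rows, each a list of 7 numbers: the finger opening in mm, from 0 to 85.4, then the shift along the tool's x, y, z in mm, then the turn, a rotation vector about the tool's x, y, z in rad. A call has 1 to 10 rows; each row is the pose to reach, as a shift and turn from the pose commanded when the call began, along the tool's axes at that moment; what a row does not reach only later rows make up. A row lasts 1/8 s, in which the tool goes at most 62.5 mm and 10.7 degrees, less where a joint would pass 70% of its speed; a pose out of reach is approached as far as the arm can. A call with a gripper value outside its range is refused whole. The fingers move at their own pace and stop on an object; the grip force is fixed at half the most. Time passes only in rows, so rows that repeat a pose let the fingers close. It gives the time, the measured TCP pose, the force, the opening and the grip force at its end, in the units of the state.
- arm.read_state(): the state, without advancing time (a new reading comes with each control period).
- arm.get_image(name): name is "scene" or "top" or "wrist"; returns the picture (480x640x3 uint8, red, green, blue); there is no depth.
- arm.camera_params(name): a dict with "intrinsics" (3x3 intrinsics, pixels), "R" (3x3) and "t" (3): a world point X has camera coordinates R X + t. Camera axes: x right, y down, z forward; pixel columns grow to the right and rows downward; lengths in mm; the calibration is good to about 2 mm. A picture is of the moment at which its call begins: read the wrist's pose just before it. camera_params takes no time and is no camera call; for the wrist camera it gives the pose at the moment of the call.
- arm.job_done(): hands the job in; it is judged then, once.
The state is a dict: "clock": time; "joints": joint angles; "joint_vel": joint speeds; "joint_efforts": joint torques, N m; "position": TCP position; "ee_rot": TCP orientation; "contact_force": force on the tool from outside, world axes, zero at the start; "wrist_torque": the same for the moment, N m; "gripper_width": finger opening in mm; "grasp_force": force on a finger pad.
Only numpy, scipy, OpenCV 4.12 (cv2) and the standard library are available. Lean on these libraries where they do the work, as an engineer would, in place of code of your own. Each camera call takes 0.05 s, during which the arm holds its last target. There are 200 camera calls.

## Working session

There is one attempt and no reset: what is moved stays moved. The work goes in short steps, Python scripts to look and compute and a tool call to move; the robot and the scene stay as the last step left them, time stands still between calls to the robot, and variables do not carry over. Pictures are saved under pics/ and viewed, at most 11 in all, crops included, and the job is handed in when it is done.

Besides the shell and the picture viewer there is one more tool, called after "Emit:" by a JSON object that holds its "api" and its "payload". servo_tool: Moves the arm, as the interface text tells. Its arguments: {"type":"object","properties":{"rows":{"type":"array"}},"required":["rows"]}

```bash
ls; mkdir -p pics
python3 - <<'E'
from bench import arm
import cv2
for n in("top","scene"):
    cv2.imwrite(f"pics/{n}0.png",arm.get_image(n)[:,:,::-1]); p=arm.camera_params(n); print(n,p)
s=arm.read_state();print(s)
E
```

```text
pics
top {'intrinsics': array([[472.1929879 ,   0.        , 324.19912576],
       [  0.        , 472.1929879 , 234.55234027],
       [  0.        ,   0.        ,   1.        ]]), 'R': array([[ 2.44843617e-03, -9.99914634e-01, -1.28346825e-02],
       [-9.83775002e-01, -1.06092360e-04, -1.79406619e-01],
       [ 1.79389942e-01,  1.30657055e-02, -9.83691281e-01]]), 't': array([-25.53259926, 611.38798384, 956.42809903])}
scene {'intrinsics': array([[497.32923655,   0.        , 315.39174218],
       [  0.        , 497.32923655, 231.8780859 ],
       [  0.        ,   0.        ,   1.        ]]), 'R': array([[ 0.30222584,  0.95302619,  0.02001565],
       [ 0.57711124, -0.1662221 , -0.7995704 ],
       [-0.75868449,  0.2532021 , -0.60023874]]), 't': array([-128.33915369, -288.04737753, 1823.74544438])}
{'clock': 0.1, 'joints': array([-1.04041760e+00,  3.85464625e-01,  6.76722102e-03, -4.50934922e-04,
       -1.19400378e+00, -2.58578969e-01]), 'joint_vel': array([ 0.00100136, -0.00207136,  0.00308598,  0.00094358, -0.00230164,
       -0.00054674]), 'joint_efforts': array([ 9.41849466e-04, -3.93320203e+01,  1.88929635e+01,  4.19792801e+00,
       -2.57696222e-03,  1.60909519e-05]), 'position': array([ 167.6399189 , -601.49300554,  200.13959575]), 'ee_rot': array([-1.35399491e-01,  9.90790607e-01,  9.59825261e-04, -1.72568980e-04]), 'contact_force': array([-0.35570212,  0.22104212,  0.01175306]), 'wrist_torque': array([ 0.04352717, -0.01187228, -0.0105182 ]), 'grasp_force': 0.0, 'gripper_width': 85.10009051053832}
```

View pics/top0.png

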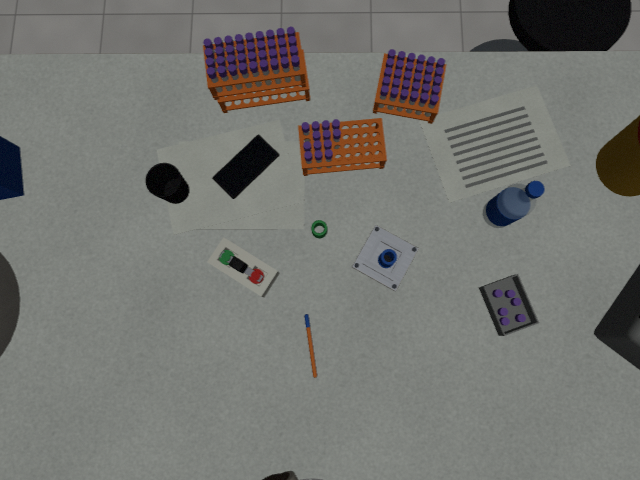

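View pics/scene0.png

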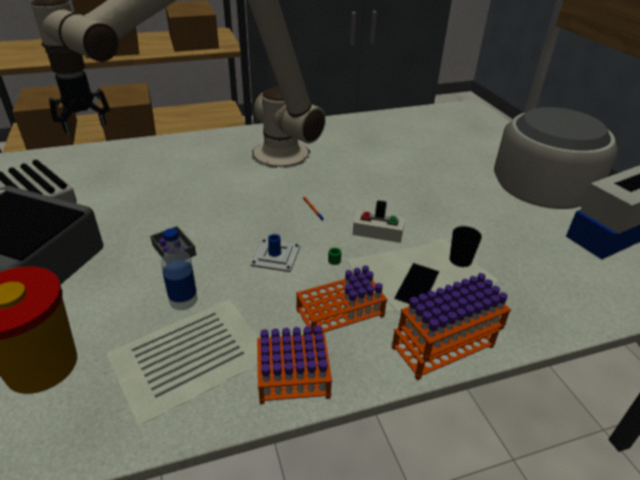

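The top view shows the gauge in its white stand near (243,267), with the green end at (226,257) and the red end at (257,275). The nest is at (385,259) with the blue sleeve at (388,257), and the spare sleeve is at (319,229). The scene view agrees.

```bash
cat > h.py <<'E'
from bench import arm
import cv2, numpy as np
from scipy.spatial.transform import Rotation as Rt
def ray(p,uv,z):
    K,R,t=p["intrinsics"],p["R"],p["t"]; c=-R.T@t
    d=R.T@np.linalg.solve(K,[uv[0],uv[1],1.]); return c+d*(z-c[2])/d[2]
def proj(p,X):
    q=p["intrinsics"]@(p["R"]@np.array(X,float)+p["t"]); return q[:2]/q[2]
def blobs(im,lo,hi,box=None,amin=20):
    h=cv2.cvtColor(im,cv2.COLOR_RGB2HSV); m=cv2.inRange(h,lo,hi)
    if box: k=np.zeros_like(m); x0,y0,x1,y1=box; k[y0:y1,x0:x1]=1; m*=k
    cs=cv2.findContours(m,cv2.RETR_EXTERNAL,cv2.CHAIN_APPROX_NONE)[0]
    return sorted([c for c in cs if cv2.contourArea(c)>amin],key=cv2.contourArea)[::-1]
def cen(c):
    m=cv2.moments(c); return np.array([m["m10"],m["m01"]])/m["m00"]
def totool(d):  # world mm shift -> tool axes
    return Rt.from_quat(arm.read_state()["ee_rot"]).inv().apply(d)
def st():
    s=arm.read_state(); return s["clock"],s["position"].round(1),Rt.from_quat(s["ee_rot"]).as_matrix().round(3),s["contact_force"].round(1),s["gripper_width"].round(1)
E
python3 - <<'E'
from h import *
im=cv2.imread("pics/top0.png")[:,:,::-1].copy(); p=arm.camera_params("top")
for n,lo,hi,box,z in (("green",(50,120,40),(80,255,255),(205,235,285,300),57),("red",(0,150,80),(8,255,255),(205,235,285,300),57),("blk",(0,0,0),(180,255,45),(205,235,285,300),60+45),("stand",(0,0,150),(180,40,255),(200,232,285,302),45),
  ("spare",(50,120,40),(80,255,255),(300,210,335,245),35),("blue",(100,120,30),(130,255,255),(350,225,420,295),62),("nest",(0,0,150),(180,60,255),(345,222,422,296),10)):
    for c in blobs(im,lo,hi,box)[:2]: print(n,cv2.contourArea(c),cen(c).round(1),ray(p,cen(c),z).round(1),cv2.minAreaRect(c))
for n,uv in (("bolts",[(377,230),(414,249),(394,286),(357,265)]),):
    for u in uv: print(ray(p,u,14).round(1))
E
```

```text
green 91.5 [225.7 256.5] [563.5 184.6  57. ] ((226.32022094726562, 256.8876647949219), (10.387979507446289, 13.885972023010254), 32.0053825378418)
red 93.0 [255.2 275.5] [523.3 120.6  57. ] ((256.1629638671875, 276.0393371582031), (11.12997817993164, 13.885972023010254), 32.0053825378418)
blk 147.0 [237.8 264.5] [540.8 148.7 105. ] ((237.92303466796875, 264.6153564453125), (16.641006469726562, 9.984603881835938), 33.6900634765625)
spare 184.5 [318.9 228.7] [628.1 -12.7  35. ] ((319.0, 229.0), (16.0, 14.0), 90.0)
blue 228.5 [386.9 258.1] [ 559.7 -156.8   62. ] ((387.00006103515625, 258.0000305175781), (15.55634880065918, 18.384777069091797), 45.0)
[ 629.3 -142.    14. ]
[ 586.4 -223.    14. ]
[ 504.8 -176.9   14. ]
[550.7 -96.6  14. ]
```

Emit:
{"api": "servo_tool", "payload": {"rows": [[[85, -37, 41, -3, 0, 0, -0.16], [85, -74, 82, -6, 0, 0, -0.32], [85, -111, 123, -9, 0, 0, -0.48], [85, -148, 164, -12, 0, 0, -0.64], [85, -185, 205, -15, 0, 0, -0.8], [85, -222, 246, -18, 0, 0, -0.96], [85, -259, 287, -21, 0, 0, -1.12], [85, -296, 328, -24, 0, 0, -1.28], [85, -333, 369, -27, 0, 0, -1.44], [85, -370, 410, -30, 0, 0, -1.6]]]}}

```text
clock: 1.35
position: [414.3, -105.9, 231.2]
ee_rot: [0.807, -0.591, -0.0, -0.0]
contact_force: [0.4, -0.5, 0.0]
gripper_width: 84.6
grasp_force: 0.0
```

Run:
```python
from h import *
s=st();print(*s); print(arm.read_state()["joints"].round(2)); print(totool(np.array([543,152,230])-s[1]))
```

```text
Traceback (most recent call last):
  File "h.py", line 19, in st
    s=arm.read_state(); return s["clock"],s["position"].round(1),Rt.from_quat(s["ee_rot"]).as_matrix().round(3),s["contact_force"].round(1),s["gripper_width"].round(1)
                                                                                                                                            ^^^^^^^^^^^^^^^^^^^^^^^^
AttributeError: 'float' object has no attribute 'round'
```

Emit:
{"api": "servo_tool", "payload": {"rows": [[[85, -41, -40, 0, 0, 0, -0.14], [85, -82, -80, 0, 0, 0, -0.28], [85, -124, -120, 0, 0, 0, -0.42], [85, -166, -160, 0, 0, 0, -0.56], [85, -207, -201, 0, 0, 0, -0.707], [85, -207, -201, 0, 0, 0, -0.707]]]}}

```text
clock: 2.1
position: [545.6, 152.6, 229.3]
ee_rot: [0.961, -0.276, -0.001, 0.001]
contact_force: [-0.4, -0.3, -0.3]
gripper_width: 84.8
grasp_force: 0.0
```

```bash
sed -i 's/s\["gripper_width"\].round(1)/round(s["gripper_width"],1)/' h.py
python3 - <<'E'
from h import *
s=st();print(*s); print(arm.read_state()["joints"].round(2)); p=arm.camera_params("wrist");im=arm.get_image("wrist"); print(p)
cv2.imwrite("pics/w1.png",im[:,:,::-1]); np.save("w1",p,allow_pickle=True)
for X in ([543,152,105],[543+20,152+32,57],[523,120,57]): print(proj(p,X))
E
```

```text
2.1 [545.6 152.6 229.3] [[ 0.848 -0.53  -0.002]
 [-0.53  -0.848 -0.001]
 [-0.001  0.002 -1.   ]] [-0.4 -0.3 -0.3] 84.8
[ 0.56  0.27 -0.09 -0.   -1.21  0.45]
{'intrinsics': array([[415.45683801,   0.        , 318.46073307],
       [  0.        , 415.45683801, 242.75062283],
       [  0.        ,   0.        ,   1.        ]]), 'R': array([[-0.53063319, -0.84759958,  0.0018384 ],
       [-0.80278369,  0.50327013,  0.3197773 ],
       [-0.27196832,  0.16820861, -0.94749095]]), 't': array([418.88627489, 311.34099447, 529.67354099])}
[321.30665448 223.20081228]
[276.48741024 207.73082264]
[365.17212331 207.62698175]
```

View pics/w1.png

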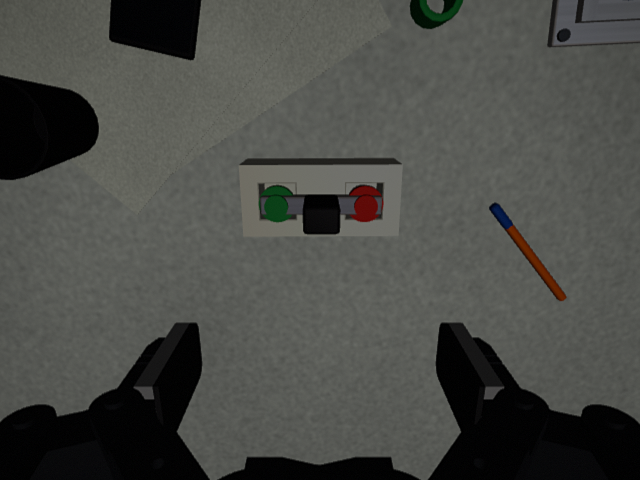

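The wrist view shows the gauge level in the image: green at (277,207), red at (366,207), handle top near (321,222). All three match the predicted pixels to about 1 px, so I go down to grasp.

Emit:
{"api": "servo_tool", "payload": {"rows": [[[85, -1, 1, 30, 0, 0, 0], [85, -2, 2, 70, 0, 0, 0], [85, -2, 2, 110, 0, 0, 0], [85, -2, 2, 140, 0, 0, 0], [85, -2, 2, 155, 0, 0, 0], [85, -2, 2, 163, 0, 0, 0], [85, -2, 2, 163, 0, 0, 0], [40, -2, 2, 163, 0, 0, 0], [34, -2, 2, 163, 0, 0, 0], [30, -2, 2, 163, 0, 0, 0]]]}}

```text
clock: 3.4
position: [542.4, 149.3, 68.7]
ee_rot: [0.961, -0.278, 0.001, -0.001]
contact_force: [3.0, 3.8, 0.3]
gripper_width: 31.9
grasp_force: 2.1
```

Emit:
{"api": "servo_tool", "payload": {"rows": [[[20, 0, 0, 0, 0, 0, 0], [10, 0, 0, 0, 0, 0, 0], [10, 0, 0, 0, 0, 0, 0], [10, 0, 0, 0, 0, 0, 0], [10, 0, 0, 0, 0, 0, 0]]]}}

```text
clock: 4.03
position: [543.4, 149.8, 69.2]
ee_rot: [0.961, -0.277, 0.001, -0.001]
contact_force: [2.0, 1.9, 5.9]
gripper_width: 25.8
grasp_force: 59.1
```

Emit:
{"api": "servo_tool", "payload": {"rows": [[[10, 0, 0, -5, 0, 0, 0], [10, 0, 0, -20, 0, 0, 0], [10, 0, 0, -45, 0, 0, 0], [10, 0, 0, -75, 0, 0, 0], [10, 0, 0, -105, 0, 0, 0], [10, 10, 14, -130, 0, 0, 0], [10, 28, 42, -135, 0, 0, 0], [10, 52, 80, -135, 0, 0, 0], [10, 78, 120, -135, 0, 0, 0], [10, 104, 160, -135, 0, 0, 0]]]}}

```text
clock: 5.28
position: [542.1, -43.8, 202.5]
ee_rot: [0.961, -0.278, -0.002, 0.001]
contact_force: [1.2, 0.5, -3.5]
gripper_width: 25.5
grasp_force: 60.0
```

Emit:
{"api": "servo_tool", "payload": {"rows": [[[10, 26, 40, 0, 0, 0, 0], [10, 50, 78, 0, 0, 0, 0], [10, 68, 108, 0, 0, 0, 0], [10, 79, 126, 0, 0, 0, 0], [10, 79, 126, 0, 0, 0, 0], [10, 79, 126, 0, 0, 0, 0], [10, 79, 126, 0, 0, 0, 0]]]}}

```text
clock: 6.15
position: [543.7, -189.8, 203.0]
ee_rot: [0.961, -0.277, -0.001, 0.0]
contact_force: [-0.7, -1.0, -4.4]
gripper_width: 25.6
grasp_force: 60.1
```

Run:
```python
from h import *
s=st();print(*s); print(arm.read_state()["joints"].round(2), arm.read_state()["grasp_force"]); p=arm.camera_params("wrist");im=arm.get_image("wrist")
cv2.imwrite("pics/w2.png",im[:,:,::-1]); np.save("w2",p,allow_pickle=True)
```

```text
6.15 [ 543.7 -189.8  203. ] [[ 0.846 -0.533 -0.001]
 [-0.533 -0.846  0.   ]
 [-0.001  0.    -1.   ]] [-0.7 -1.  -4.4] 25.6
[-0.05  0.3  -0.11 -0.   -1.16  1.06] 60.08966711349785
```

View pics/w2.png

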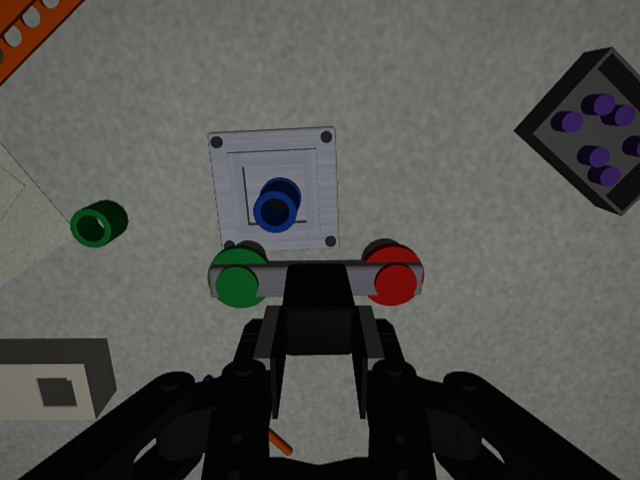

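The wrist view shows the sleeve's top ring near (275,211), and the held gauge with green at (238,284), red at (397,284). I'll measure both from this image.

Run:
```python
from h import *
im=cv2.imread("pics/w2.png")[:,:,::-1].copy(); p=np.load("w2.npy",allow_pickle=True).item()
tcp=np.array([543.7,-189.8,203]); R=np.array([[.846,-.533,0],[-.533,-.846,0],[0,0,-1]])
h=cv2.cvtColor(im,cv2.COLOR_RGB2HSV)
print("side/top V",h[190,275],h[211,257],h[195,296],h[230,275])
hsv=h
for v in (90,110,130):
  for c in blobs(im,(100,100,v),(130,255,255),(230,160,320,250))[:1]:
    e=cv2.fitEllipse(c); X=ray(p,e[0],62); print(v,e,X.round(1),"tool",((X-tcp)@R).round(1))
for n,lo,hi in (("g",(50,120,60),(80,255,255)),("r",(0,150,100),(8,255,255))):
  c=blobs(im,lo,hi,(200,235,440,320))[0]; q=c[:,0]
  u=(q[:,0].min()+q[:,0].max())/2; v=q[:,1].max()
  print(n,cv2.boundingRect(c),cv2.minEnclosingCircle(c))
  for z in (191,):
    for uv in ((u,v-(np.ptp(q[:,0])/2)),): X=ray(p,uv,z); print(z,X.round(1),((X-tcp)@R).round(1))
# predicted pixel of bolt/nest from initial estimate
for X in ([629.3,-142,14],[504.8,-176.9,14]): print(proj(p,X))
cor=[(217,142),(326,136),(330,241),(230,245)]
for b in cor: print("bolt",ray(p,b,12).round(1))
cv2.imwrite("pics/crop2.png",cv2.resize(im[160:320,190:440,::-1],None,fx=3,fy=3,interpolation=cv2.INTER_CUBIC))
```

```text
side/top V [111 243  41] [111 222  92] [113 245  26] [111 230  92]
90 ((274.8304443359375, 211.78292846679688), (39.24695587158203, 40.99753952026367), 126.90840911865234) [ 564.1 -162.3   62. ] tool [  2.6 -34.2 141. ]
g (216, 267, 49, 41) ((240.29786682128906, 288.0), 25.353425979614258)
191 [ 564.3 -157.5  191. ] [  0.2 -38.3  12. ]
r (368, 265, 49, 41) ((391.4416198730469, 285.9233703613281), 25.515727996826172)
191 [ 526.  -220.2  191. ] [ 1.2 35.1 12. ]
[217.70361776 147.14194396]
[329.49748341 243.56117387]
bolt [ 633.2 -143.6   12. ]
bolt [ 587.8 -224.8   12. ]
bolt [ 506.1 -178.3   12. ]
bolt [552.1 -98.1  12. ]
```

View pics/crop2.png

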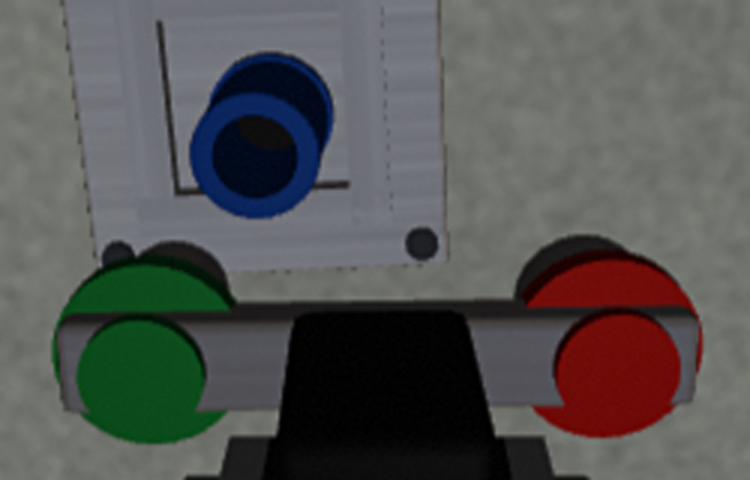

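Run:
```python
from h import *
im=cv2.imread("pics/w2.png")[:,:,::-1].copy(); p=np.load("w2.npy",allow_pickle=True).item()
tcp=np.array([543.7,-189.8,203]); R=np.array([[.846,-.533,0],[-.533,-.846,0],[0,0,-1]])
for n,lo,hi in (("g",(50,120,25),(85,255,255)),("r",(0,150,40),(8,255,255)),("r",(174,150,40),(180,255,255))):
  for c in blobs(im,lo,hi,(190,235,440,320))[:1]:
    print(n,cv2.boundingRect(c))
for z in (179,182,185):
  A=ray(p,(239,277.7),z);B=ray(p,(393.7,274.7),z); print(z,np.linalg.norm(A-B),((A-tcp)@R).round(1),((B-tcp)@R).round(1))
```

```text
g (216, 266, 49, 42)
r (368, 264, 49, 42)
179 79.28038933217914 [ -2.2 -41.1  24. ] [-0.6 38.1 24. ]
182 78.06818717779657 [ -0.9 -40.5  21. ] [ 0.7 37.5 21. ]
185 76.85598502341396 [  0.4 -39.9  18. ] [ 2.  36.9 18. ]
```

Emit:
{"api": "servo_tool", "payload": {"rows": [[[10, 1, 2, 15, 0, 0, 0], [10, 2, 5, 35, 0, 0, 0], [10, 2, 5, 55, 0, 0, 0], [10, 2, 5, 70, 0, 0, 0], [10, 2, 5, 79, 0, 0, 0], [10, 2, 5, 82, 0, 0, 0], [10, 2, 5, 82, 0, 0, 0], [10, 2, 5, 82, 0, 0, 0]]]}}

```text
clock: 7.2
position: [543.7, -196.0, 121.9]
ee_rot: [0.961, -0.278, 0.001, -0.0]
contact_force: [0.3, 0.6, -4.2]
gripper_width: 25.4
grasp_force: 60.1
```

Run:
```python
from h import *
s=st();print(*s); p=arm.camera_params("wrist");im=arm.get_image("wrist")
cv2.imwrite("pics/w3.png",im[:,:,::-1]); np.save("w3",p,allow_pickle=True)
cv2.imwrite("pics/crop3.png",cv2.resize(im[180:340,150:420,::-1],None,fx=2.9,fy=2.9,interpolation=cv2.INTER_CUBIC))
```

```text
7.2 [ 543.7 -196.   121.9] [[ 0.846 -0.533  0.002]
 [-0.533 -0.846 -0.   ]
 [ 0.001 -0.001 -1.   ]] [ 0.3  0.6 -4.2] 25.4
```

View pics/crop3.png

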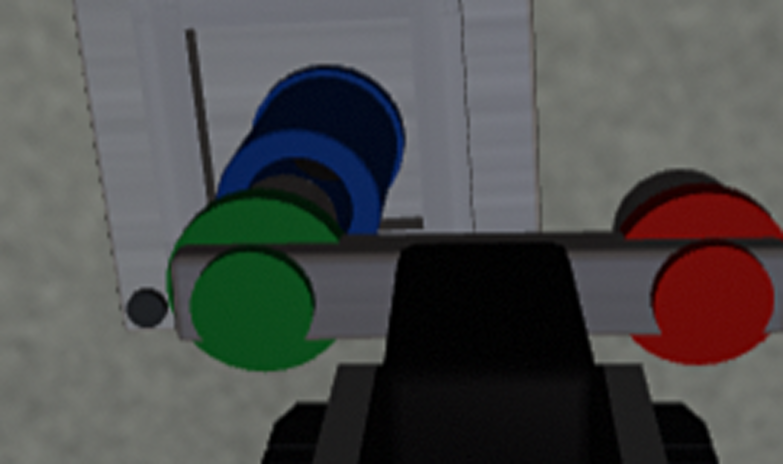

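The crop shows the pin tip just over the bore's mouth. It sits a little left of centre, with the dark bore visible on its right. I'll zoom in with the contrast raised.

Run:
```python
from h import *
im=cv2.imread("pics/w3.png"); c=im[215:268,215:295].astype(float)
c=cv2.resize(np.clip(255*(c/120)**.6,0,255).astype(np.uint8),None,fx=10,fy=10,interpolation=cv2.INTER_CUBIC)
cv2.imwrite("pics/crop3b.png",c)
```

```text
(no output)
```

View pics/crop3b.png

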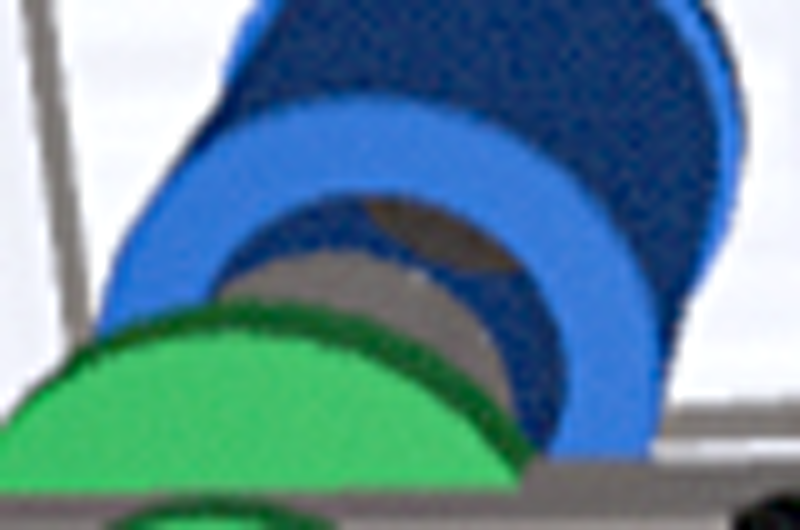

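The zoom shows the bore centred near (381,367) in crop pixels. The pin tip, dropped to sleeve level, comes out near (353,366), so it needs about 1.7 mm along tool +y. I'll move and feel down.

Emit:
{"api": "servo_tool", "payload": {"rows": [[[10, 0, 1.7, 0, 0, 0, 0], [10, 0, 1.7, 1, 0, 0, 0], [10, 0, 1.7, 2, 0, 0, 0], [10, 0, 1.7, 3, 0, 0, 0], [10, 0, 1.7, 4, 0, 0, 0], [10, 0, 1.7, 5, 0, 0, 0], [10, 0, 1.7, 6, 0, 0, 0], [10, 0, 1.7, 7, 0, 0, 0], [10, 0, 1.7, 8, 0, 0, 0], [10, 0, 1.7, 8, 0, 0, 0]]]}}

```text
clock: 8.5
position: [542.2, -197.4, 113.0]
ee_rot: [0.961, -0.278, -0.0, 0.0]
contact_force: [-0.3, -0.5, -3.9]
gripper_width: 25.6
grasp_force: 60.1
```

Emit:
{"api": "servo_tool", "payload": {"rows": [[[10, 0, 0, 1, 0, 0, 0], [10, 0, 0, 2, 0, 0, 0], [10, 0, 0, 3, 0, 0, 0], [10, 0, 0, 4, 0, 0, 0], [10, 0, 0, 5, 0, 0, 0], [10, 0, 0, 6, 0, 0, 0], [10, 0, 0, 6, 0, 0, 0]]]}}

```text
clock: 9.38
position: [542.3, -197.3, 107.0]
ee_rot: [0.961, -0.278, -0.0, -0.0]
contact_force: [0.1, -0.0, -3.9]
gripper_width: 25.5
grasp_force: 60.1
```

Emit:
{"api": "servo_tool", "payload": {"rows": [[[10, 0, 0, 2, 0, 0, 0], [10, 0, 0, 4, 0, 0, 0], [10, 0, 0, 6, 0, 0, 0], [10, 0, 0, 8, 0, 0, 0], [10, 0, 0, 10, 0, 0, 0], [10, 0, 0, 12, 0, 0, 0], [10, 0, 0, 14, 0, 0, 0], [10, 0, 0, 16, 0, 0, 0], [10, 0, 0, 17, 0, 0, 0], [10, 0, 0, 17, 0, 0, 0]]]}}

```text
clock: 10.62
position: [542.3, -197.2, 90.0]
ee_rot: [0.961, -0.278, -0.0, -0.0]
contact_force: [0.9, 1.7, -3.6]
gripper_width: 25.7
grasp_force: 60.1
```

Emit:
{"api": "servo_tool", "payload": {"rows": [[[10, 0, 0, 1, 0, 0, 0], [10, 0, 0, 2, 0, 0, 0], [10, 0, 0, 3, 0, 0, 0], [10, 0, 0, 3, 0, 0, 0]]]}}

```text
clock: 11.12
position: [542.4, -197.3, 87.0]
ee_rot: [0.961, -0.278, 0.0, -0.0]
contact_force: [1.5, 2.5, -2.9]
gripper_width: 25.7
grasp_force: 60.2
```

Emit:
{"api": "servo_tool", "payload": {"rows": [[[10, 0, 0, 0.5, 0, 0, 0], [10, 0, 0, 1, 0, 0, 0], [10, 0, 0, 1, 0, 0, 0]]]}}

```text
clock: 11.5
position: [542.4, -197.3, 86.1]
ee_rot: [0.961, -0.278, 0.0, -0.0]
contact_force: [-0.3, 2.7, -2.6]
gripper_width: 25.8
grasp_force: 60.3
```

Emit:
{"api": "servo_tool", "payload": {"rows": [[[10, 0, 0, 0.5, 0, 0, 0], [10, 0, 0, 1, 0, 0, 0], [10, 0, 0, 1, 0, 0, 0]]]}}

```text
clock: 11.88
position: [542.3, -197.3, 85.1]
ee_rot: [0.961, -0.278, 0.0, -0.0]
contact_force: [0.6, 2.6, -2.2]
gripper_width: 25.6
grasp_force: 60.3
```

Emit:
{"api": "servo_tool", "payload": {"rows": [[[10, 0, 0, 0.5, 0, 0, 0], [10, 0, 0, 1, 0, 0, 0], [10, 0, 0, 1, 0, 0, 0]]]}}

```text
clock: 12.25
position: [542.6, -197.6, 84.7]
ee_rot: [0.961, -0.278, 0.0, 0.0]
contact_force: [-0.3, 1.8, 2.7]
gripper_width: 25.6
grasp_force: 60.8
```

Emit:
{"api": "servo_tool", "payload": {"rows": [[[10, 0, 0, 0.5, 0, 0, 0], [10, 0, 0, 0.5, 0, 0, 0], [10, 0, 0, 0.5, 0, 0, 0], [10, 0, 0, 0.5, 0, 0, 0]]]}}

```text
clock: 12.75
position: [542.7, -197.7, 84.6]
ee_rot: [0.961, -0.277, 0.001, 0.0]
contact_force: [0.2, 2.3, 4.5]
gripper_width: 25.7
grasp_force: 61.1
```

Run:
```python
from h import *
s=st();print(*s)
```

```text
12.75 [ 542.7 -197.7   84.6] [[ 0.846 -0.533  0.001]
 [-0.533 -0.846 -0.001]
 [ 0.001  0.    -1.   ]] [0.2 2.3 4.5] 25.7
```

Emit:
{"api": "servo_tool", "payload": {"rows": [[[10, 0, 0, -2, 0, 0, 0], [10, 0, 0, -7, 0, 0, 0], [10, 0, 0, -14, 0, 0, 0], [10, 0, 0, -22, 0, 0, 0], [10, 0, 0, -30, 0, 0, 0], [10, 0, 0, -37, 0, 0, 0], [10, 0, 0, -42, 0, 0, 0], [10, -0.5, -10, -44, 0, 0, 0], [10, -1, -28, -44, 0, 0, 0], [10, -1, -48, -44, 0, 0, 0]]]}}

```text
clock: 14.0
position: [567.7, -154.9, 127.3]
ee_rot: [0.961, -0.278, -0.0, -0.0]
contact_force: [-0.3, 0.7, -4.5]
gripper_width: 25.8
grasp_force: 60.1
```

Emit:
{"api": "servo_tool", "payload": {"rows": [[[10, 0, -16, 0, 0, 0, 0], [10, 0, -25, 0, 0, 0, 0], [10, 0, -28, 0, 0, 0, 0], [10, 0, -28, 6, 0, 0, 0], [10, 0, -28, 11, 0, 0, 0], [10, 0, -28, 11, 0, 0, 0]]]}}

```text
clock: 14.75
position: [581.1, -133.0, 115.7]
ee_rot: [0.961, -0.278, -0.001, 0.0]
contact_force: [-0.4, 0.7, -4.3]
gripper_width: 25.8
grasp_force: 60.1
```

Run:
```python
from h import *
s=st();print(*s); p=arm.camera_params("wrist");im=arm.get_image("wrist")
cv2.imwrite("pics/w4.png",im[:,:,::-1]); np.save("w4",p,allow_pickle=True)
c=im[200:300,330:460,::-1].astype(float)
cv2.imwrite("pics/crop4.png",cv2.resize(np.clip(255*(c/120)**.6,0,255).astype(np.uint8),None,fx=6,fy=6,interpolation=cv2.INTER_CUBIC))
```

```text
14.75 [ 581.1 -133.   115.7] [[ 0.845 -0.534 -0.002]
 [-0.534 -0.845  0.   ]
 [-0.002  0.001 -1.   ]] [-0.4  0.7 -4.3] 25.8
```

View pics/crop4.png

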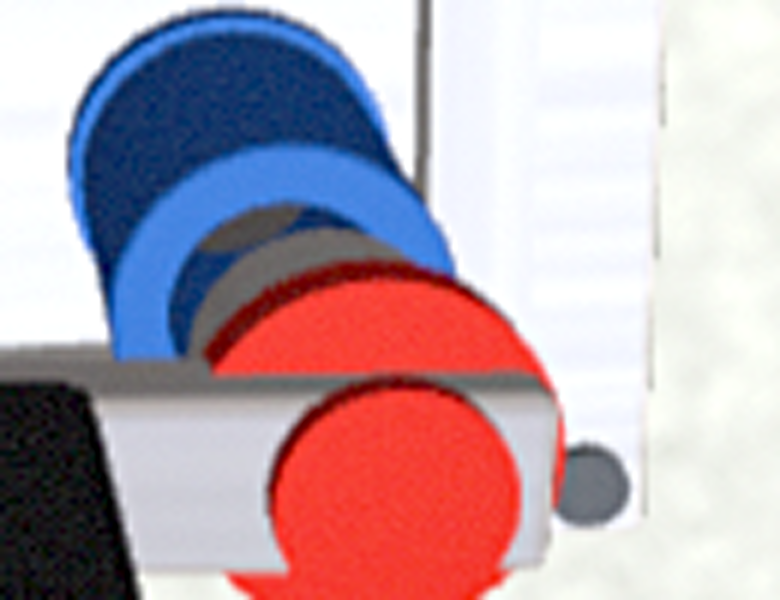

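The crop shows the red step about 1.5 mm right of the bore centre and about 1 mm low in the image. That is inside the pilot's play, but I'll correct it and go down.

Emit:
{"api": "servo_tool", "payload": {"rows": [[[10, 0.8, -1.3, 0, 0, 0, 0], [10, 0.8, -1.3, 1, 0, 0, 0], [10, 0.8, -1.3, 2, 0, 0, 0], [10, 0.8, -1.3, 3, 0, 0, 0], [10, 0.8, -1.3, 4, 0, 0, 0], [10, 0.8, -1.3, 5, 0, 0, 0], [10, 0.8, -1.3, 6, 0, 0, 0], [10, 0.8, -1.3, 7, 0, 0, 0], [10, 0.8, -1.3, 8, 0, 0, 0], [10, 0.8, -1.3, 8, 0, 0, 0]]]}}

```text
clock: 16.05
position: [583.3, -131.9, 108.5]
ee_rot: [0.961, -0.278, -0.0, 0.0]
contact_force: [0.3, -0.2, -3.8]
gripper_width: 25.5
grasp_force: 60.1
```

Emit:
{"api": "servo_tool", "payload": {"rows": [[[10, 0, 0, 1, 0, 0, 0], [10, 0, 0, 2, 0, 0, 0], [10, 0, 0, 3, 0, 0, 0], [10, 0, 0, 3.5, 0, 0, 0], [10, 0, 0, 4, 0, 0, 0], [10, 0, 0, 4, 0, 0, 0]]]}}

```text
clock: 16.8
position: [584.4, -132.0, 106.2]
ee_rot: [0.961, -0.277, 0.001, -0.0]
contact_force: [-1.0, 2.2, 5.7]
gripper_width: 25.4
grasp_force: 61.3
```

Emit:
{"api": "servo_tool", "payload": {"rows": [[[10, 0, 0, 0.4, 0, 0, 0], [10, 0, 0, 0.8, 0, 0, 0], [10, 0, 0, 0.8, 0, 0, 0]]]}}

```text
clock: 17.18
position: [584.7, -132.0, 106.1]
ee_rot: [0.961, -0.277, 0.002, -0.0]
contact_force: [-1.8, 2.8, 7.5]
gripper_width: 25.8
grasp_force: 61.6
```

Emit:
{"api": "servo_tool", "payload": {"rows": [[[10, 0, 0, 0.2, 0, 0, 0], [10, 0, 0, 0.2, 0, 0, 0], [10, 0, 0, 0.2, 0, 0, 0], [10, 0, 0, 0.2, 0, 0, 0], [10, 0, 0, 0.2, 0, 0, 0], [10, 0, 0, 0.2, 0, 0, 0]]]}}

```text
clock: 17.92
position: [584.8, -132.0, 106.1]
ee_rot: [0.961, -0.277, 0.002, -0.0]
contact_force: [-1.1, 2.5, 8.8]
gripper_width: 25.6
grasp_force: 61.6
```

Run:
```python
from h import *
s=st();print(*s); im=arm.get_image("wrist")
c=im[180:340,180:460,::-1].astype(float)
cv2.imwrite("pics/crop5.png",cv2.resize(np.clip(255*(c/120)**.6,0,255).astype(np.uint8),None,fx=2.8,fy=2.8,interpolation=cv2.INTER_CUBIC))
```

```text
17.925 [ 584.8 -132.   106.1] [[ 0.846 -0.533  0.004]
 [-0.533 -0.846 -0.001]
 [ 0.004 -0.001 -1.   ]] [-1.1  2.5  8.8] 25.6
```

View pics/crop5.png

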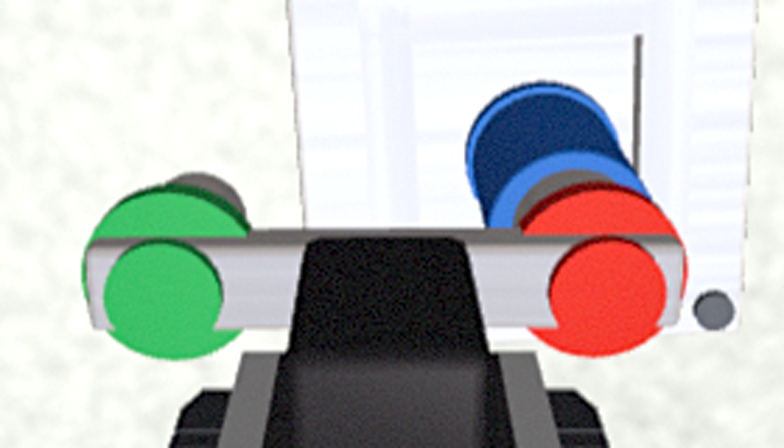

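The step sits on the sleeve's top face and is refused, held at about 12 N. Now I'll lift and return to the stand.

Emit:
{"api": "servo_tool", "payload": {"rows": [[[10, 0, 0, -3, 0, 0, 0], [10, 0, 0, -10, 0, 0, 0], [10, 0, 0, -22, 0, 0, 0], [10, 0, 0, -38, 0, 0, 0], [10, -10, -12, -54, 0, 0, 0], [10, -30, -35, -62, 0, 0, 0], [10, -58, -68, -62, 0, 0, 0], [10, -88, -103, -62, 0, 0, 0], [10, -118, -138, -62, 0, 0, 0], [10, -146, -171, -62, 0, 0, 0]]]}}

```text
clock: 19.23
position: [550.6, 93.1, 166.9]
ee_rot: [0.961, -0.277, 0.001, -0.001]
contact_force: [-0.2, 0.1, -4.3]
gripper_width: 25.7
grasp_force: 60.1
```

Emit:
{"api": "servo_tool", "payload": {"rows": [[[10, -20, -24, 0, 0, 0, 0], [10, -34, -40, 0, 0, 0, 0], [10, -39, -45, 0, 0, 0, 0], [10, -39, -45, 0, 0, 0, 0], [10, -39, -45, 0, 0, 0, 0]]]}}

```text
clock: 19.85
position: [542.2, 148.6, 165.6]
ee_rot: [0.961, -0.278, -0.0, 0.0]
contact_force: [-0.9, -0.3, -4.6]
gripper_width: 25.7
grasp_force: 60.1
```

Run:
```python
from h import *
s=st();print(*s); print(totool(np.array([543.4,149.8,69.2])-s[1])); p=arm.camera_params("wrist"); im=arm.get_image("wrist")
cv2.imwrite("pics/w6.png",im[:,:,::-1])
# where gauge centre/stand centre should appear (stand top centre estimate)
print(proj(p,[543,152,45]))
```

```text
19.85 [542.2 148.6 165.6] [[ 0.845 -0.534 -0.   ]
 [-0.534 -0.845 -0.   ]
 [-0.     0.    -1.   ]] [-0.9 -0.3 -4.6] 25.7
[ 0.37781265 -1.6925742  96.39933843]
[314.46023265 223.70897594]
```

View pics/w6.png

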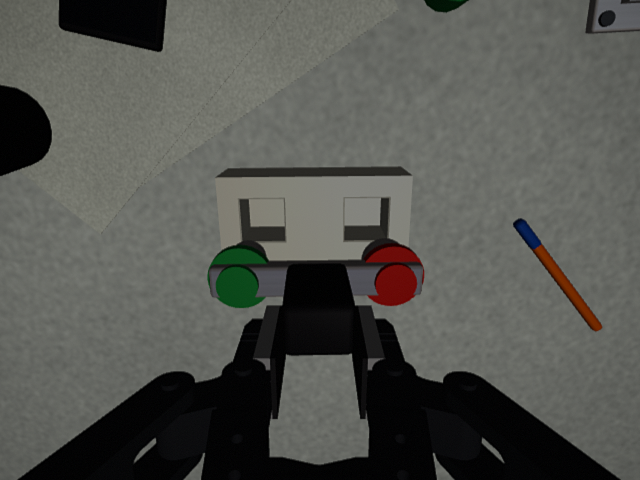

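The pockets are at (262,219) and (366,219), centred on column 314, which matches the grasp pose recorded at the start. I'll lower the gauge into the stand.

Emit:
{"api": "servo_tool", "payload": {"rows": [[[10, 0.4, -1.7, 8, 0, 0, 0], [10, 0.4, -1.7, 22, 0, 0, 0], [10, 0.4, -1.7, 36, 0, 0, 0], [10, 0.4, -1.7, 46, 0, 0, 0], [10, 0.4, -1.7, 54, 0, 0, 0], [10, 0.4, -1.7, 62, 0, 0, 0], [10, 0.4, -1.7, 70, 0, 0, 0], [10, 0.4, -1.7, 78, 0, 0, 0], [10, 0.4, -1.7, 84, 0, 0, 0], [10, 0.4, -1.7, 88, 0, 0, 0]]]}}

```text
clock: 21.15
position: [543.4, 150.7, 77.3]
ee_rot: [0.961, -0.278, -0.0, 0.0]
contact_force: [-0.1, -0.1, -4.1]
gripper_width: 25.9
grasp_force: 60.1
```

Emit:
{"api": "servo_tool", "payload": {"rows": [[[10, 0, 0, 2, 0, 0, 0], [10, 0, 0, 4, 0, 0, 0], [10, 0, 0, 6, 0, 0, 0], [10, 0, 0, 7.5, 0, 0, 0], [10, 0, 0, 8.5, 0, 0, 0], [10, 0, 0, 8.5, 0, 0, 0]]]}}

```text
clock: 21.9
position: [543.5, 150.8, 69.3]
ee_rot: [0.961, -0.278, 0.0, -0.0]
contact_force: [-0.0, -0.4, -2.8]
gripper_width: 25.8
grasp_force: 60.3
```

Light contact. I'll seat it one more millimetre, open, and check.

Emit:
{"api": "servo_tool", "payload": {"rows": [[[10, 0, 0, 0.5, 0, 0, 0], [10, 0, 0, 1, 0, 0, 0], [10, 0, 0, 1, 0, 0, 0], [35, 0, 0, 1, 0, 0, 0], [50, 0, 0, 1, 0, 0, 0], [70, 0, 0, 0, 0, 0, 0], [85, 0, 0, 0, 0, 0, 0], [85, 0, 0, 0, 0, 0, 0], [85, 0, 0, 0, 0, 0, 0], [85, 0, 0, 0, 0, 0, 0]]]}}

```text
clock: 23.15
position: [543.4, 150.8, 69.1]
ee_rot: [0.961, -0.278, -0.0, 0.0]
contact_force: [0.5, 0.6, 0.3]
gripper_width: 85.3
grasp_force: 0.0
```

Emit:
{"api": "servo_tool", "payload": {"rows": [[[85, 0, 0, -4, 0, 0, 0], [85, 0, 0, -15, 0, 0, 0], [85, 0, 0, -35, 0, 0, 0], [85, 0, 0, -65, 0, 0, 0], [85, 0, 0, -100, 0, 0, 0], [85, 0, 0, -130, 0, 0, 0], [85, 0, 0, -150, 0, 0, 0], [85, 0, 0, -160, 0, 0, 0], [85, 0, 0, -160, 0, 0, 0], [85, 0, 0, -160, 0, 0, 0]]]}}

```text
clock: 24.4
position: [542.8, 150.5, 228.1]
ee_rot: [0.961, -0.278, -0.001, 0.001]
contact_force: [0.1, 0.3, -0.2]
gripper_width: 85.3
grasp_force: 0.0
```

Run:
```python
from h import *
s=st();print(*s); im=arm.get_image("wrist")
cv2.imwrite("pics/w7.png",im[:,:,::-1])
```

```text
24.4 [542.8 150.5 228.1] [[ 0.846 -0.534 -0.002]
 [-0.534 -0.846 -0.001]
 [-0.001  0.002 -1.   ]] [ 0.1  0.3 -0.2] 85.3
```

View pics/w7.png

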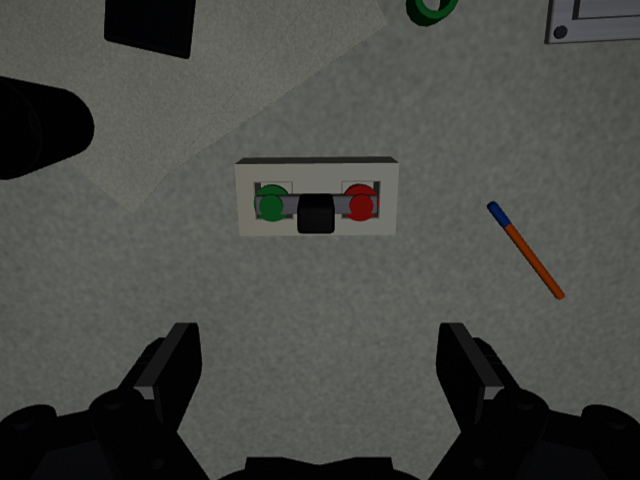

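The gauge is seated in its stand, with the handle at (316,213) looking just as it did at the start. The arm is clear, so I'm handing in.

```bash
python3 -c "
from bench import arm
print(arm.job_done())"
```

```text
the job is handed in; nothing more can be done
None
```

I handed the job in at about 24 s of the 72 s limit: the go end went fully home in the bore, the no-go step was refused under about 12 N held for over half a second, and the gauge is back in its stand and released; no verdict came back.

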